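Load the sample mill, close it and start a run from its key panel

TASK

Get the sample mill running: stand the steel grinding jar in the square holder inside its open chamber (set it down, do not drop it), and lower the lid gently until it is fully shut. Then press the keys on the sloped panel one at a time, each fully down and let up again, in this order: the six-sided lid-lock key, the oblong programme key, the up-arrow key, the round start key; press no key before the lid is shut. Never press the square stop key or the down-arrow key, and leave all the other things on the bench where they stand.

Things in the scene. Friction and masses are not known exactly. Their poses are not given: they have to be found in the camera images.
- mill: Grey bench-top sample mill, fixed to the bench: 300 long (x) by 250 wide (y), 135 high to its deck, lid hinged at its back. Origin at bench level under the centre of the chamber; x axis to the back of the mill (away from the robot), y to its left as the robot sees it, z up. Yaw up to 0.22 rad either way. Front face at x = -190.5, back at x = 110.
- chamber_mouth (a point): Centre of the open top of the chamber, level with the deck, 135 above the bench; axes as the mill's. The chamber is 145 (x) by 190 (y) inside, 105 deep (floor 30 above the bench). Its front wall is 12 thick, its side walls 30, the housing behind it 37.
- panel (a point): Centre of the sloped key panel; axes as the mill's. The panel falls from the deck (mill x = -84.5, z = 135) to x = -190.5, z = 60: 35.3 degrees from level, facing the robot and up. As the robot sees it, upper row: display at left, up-arrow, down-arrow at far right; lower row, left to right: lid-lock, programme, stop, start. Columns 56 apart, rows 48 along the slope. All keys the same pale grey.
- jar_holder (a point): Centre of the floor of the square steel jar holder, in the middle of the chamber, 36 above the bench; axes as the mill's. The holder's inside is 74 by 74 with a fence 14 high (6 thick) round it; the jar stands in it with 9 to spare on each side.
- jar: Steel grinding jar with a screwed cap, a plain upright cylinder 56 in diameter and 85 high, about 0.4 kg. A shallow groove divides the cap (top 20) from the body. Origin at the centre of its underside, z up its axis. It stands on the bench beside the key panel, left or right of the mill; the brown bottle stands on the other side.
- lid (a joint): Lid of the mill. Value = opening angle in rad: 0 fully shut, flat on the deck; it starts open at about 0.95 to 1.15 (54 to 66 degrees) and cannot open beyond 1.2, so it always hangs over the back half of the chamber. The hinge is stiff: the lid stays where it is left, and needs about 0.3 to 1.2 Nm to turn (2 to 7 N at its free edge).
- lid_hinge (a point): Middle of the lid's hinge line, along the mill's y axis at mill x = 92, z = 137; turns with the lid. The lid is a plate 172 long from hinge to front edge, 236 wide, 18 thick, with a clear window; its underside passes through the hinge line. Shut, it lies from the hinge toward the mill's -x; open, it stands up, leaning over the chamber, its outer face to the back.
- lid_edge (a point): Middle of the lid's free end: tip of the finger lip, 188 from the hinge along the lid, level with its outer face (18 from the underside). Axes turn with the lid: x toward the hinge, z out of its outer face.
- key_lock (a joint): Lid-lock key: six-sided, 36 across corners, padlock mark on it; lower row, far left. All keys stand 10 proud of the panel, travel 6 and push back with a spring of 1.5 N at first and 5 N fully down. Value = how far it is pressed: 0 up, 0.006 m fully down.
- key_lock_top (a point): Centre of the lid-lock key's top face when it is up (it sinks with the key); z axis = square out of the panel, against the way the key is pressed; x axis up the slope.
- key_prog (a joint): Programme key: oblong, 40 wide by 22; lower row, second from left. Springs as the others. Value = how far it is pressed: 0 up, 0.006 m fully down.
- key_prog_top (a point): Centre of the programme key's top face when it is up (it sinks with the key); z axis = square out of the panel, against the way the key is pressed; x axis up the slope.
- key_up (a joint): Up-arrow key: three-sided, about 38 wide, its point up the slope; upper row, just right of the display (above the stop key). Springs as the others. Value = how far it is pressed: 0 up, 0.006 m fully down.
- key_up_top (a point): Centre of the up-arrow key's top face when it is up (it sinks with the key); z axis = square out of the panel, against the way the key is pressed; x axis up the slope.
- key_start (a joint): Start key: round, 34 in diameter, with a small triangle mark; lower row, far right. Springs as the others. Value = how far it is pressed: 0 up, 0.006 m fully down.
- key_start_top (a point): Centre of the start key's top face when it is up (it sinks with the key); z axis = square out of the panel, against the way the key is pressed; x axis up the slope.
- key_stop (a joint): Stop key, not to be pressed: square, 30, with a small square mark; lower row, third from left. Value = how far it is pressed: 0 up, 0.006 m fully down.
- key_down (a joint): Down-arrow key, not to be pressed: three-sided, its point down the slope; upper row, far right (above the start key). Value = how far it is pressed: 0 up, 0.006 m fully down.
- bottle: Bystander: brown reagent bottle with a white cap, 66 in diameter, 160 high, standing beside the key panel on the side where the jar is not. Origin at the centre of its underside, z up.
- mortar: Bystander: grey mortar 116 across and 66 high with its pestle leaning out of it (one piece, up to 125 high, the pestle leaning to its -x), beside the back of the mill on its left. Origin at the centre of its underside, z up.
- cup: Bystander: white plastic cup 84 across and 95 high, beside the back of the mill on its right. Origin at the centre of its underside, z up.
- vial: Bystander: small glass vial with a white cap, 38 in diameter, 62 high, close to the mill's right side, behind the place of the jar or bottle. Origin at the centre of its underside, z up.
- spoon: Bystander: steel spoon 160 long, lying on the bench to the left of the mill, beyond the place of the jar or bottle, roughly along the mill's side. Origin under it near mid-length, x along it.
- pot: Bystander: white screw-top pot 68 in diameter, 60 high, on the bench to the right, nearer the robot than the mill. Origin at the centre of its underside, z up.
Mind the look-alikes: they are no part of the job. What is shaped like the jar but red or yellow is not meant.

How it is judged:
By the outcome, as a careful person would: the job done as asked, in the order asked, and still so for the second after the job is handed in, with the robot touching nothing.
It also fails if it takes over 69 s, if anything falls off the work surface, if the arm or the gripper's body presses on something with over 40 N, if the wrist force passes 120 N, or if a joint passes its speed limit or range.

ROBOT

A 6-joint arm with a two-finger parallel gripper is mounted at the origin on the work surface. World frame = base frame: x ahead of the robot, y to its left, z up, the work surface at z = 0. Lengths are in mm, angles in rad, forces in N, time in s.
With the tool pointing down it reaches from about 400 to 925 mm from the base axis. Payload 12.5 kg.
Tool frame: the origin (TCP) lies midway between the tips of the shut fingers; the grasp point (between the pads) lies 19 mm behind it; z points along the fingers, y is the line along which they close (so a half turn about z gives the same grasp; the last joint's range is limited). The gripper opens to 95 mm and grips with 3 to 60 N. Pads are 20 mm wide; open, the fingers measure 119 mm over their backs; the gripper's body (75 mm by 180 mm) begins 59 mm behind the grasp point.
Start: joints at [-1.323, 0.491, 1.559, -0, 1.092, -0.106], TCP at [216.564, -586.299, 214.661] pointing down, gripper open.
Joint ranges: [-3.1, 3.1], [-0.84, 2.19], [0.05, 2.79], [-1.13, 4.28], [0.06, 2.93], [-2.69, 2.69]. Speed limits (rad/s): [2.22, 2.22, 2.79, 3.14, 3.14, 3.14].

INTERFACE

Orientations are given as [roll, pitch, yaw] about the fixed x, y, z axes, in that order (R = Rz(yaw) Ry(pitch) Rx(roll)).
In Python, from cell import env gives the robot as it stands.
- The arm moves only by the shell command python3 -m inch 'ROWS'. ROWS is JSON, a list of rows, each a list of 7 numbers: the turn, a rotation vector about the tool's x, y, z in rad, then the shift along the tool's x, y, z in cm, then the closure, from -1 (fully open) to 1 (shut). A call has 1 to 20 rows; each row shifts and turns the commanded pose from where the row before left it, along the tool's axes as they then stand; what a row does not reach is not made up. A row lasts 1/8 s, in which the tool goes at most 62.5 mm and 10.7 degrees, less where a joint would pass 70% of its speed; a pose out of reach is approached as far as the arm can. A call with a gripper value outside its range is refused whole. The fingers move at their own pace and stop on an object; the grip force is fixed at half the most. Time passes only in rows, so rows that do not move let the fingers close. It gives the time, the measured TCP pose, the force, the opening and the grip force at its end, in the units of the state.
- env.state(): the state, without advancing time (a new reading comes with each control period).
- env.read_camera(name): name is "scene" or "side" or "wrist"; returns a dict with "img" (480x640x3 uint8, red, green, blue), "depth" (480x640 float32, mm along the optical axis (not along the pixel's ray), 0 where there is no reading), "fx", "fy", "cx", "cy" (pixels), "position" and "orientation" of the camera in the world. Camera axes: x right, y down, z forward; pixel columns grow to the right and rows downward; lengths in mm; the calibration is good to about 2 mm. A picture is of the moment at which its call begins.
- env.job_done(): hands the job in; it is judged then, once.
Trained networks look in a picture, given as the dict that the camera call returned (one of the last four; its "shot" number tells which), for a name from the list of things; names that differ only in an ending like _2 or _b are one class to them, and where a whole thing is asked for, a point or a joint stands for the part that bears it (a point fixed in the world has none). Each returns a list of dicts, best first, with "score" (0 to 1); they miss things now and then, are a little off and sometimes report something else, mostly with a low value. They report only what shows in the picture. A call takes as long as a camera call. They do not tell look-alikes from the thing itself.
- env.find_in(picture, target): "centre" ([x, y, z] in mm, in the coordinates of the camera as it stood for that picture, good to about 4 mm: the middle of the surface that is visible of it).
- env.trace(picture, target): "mask" (480x640 bool, what is visible of it).
The state is a dict: "t": time; "joints": joint angles; "qvel": joint speeds; "tau": joint torques, N m; "eef_pos": TCP position; "tcp_rot": TCP orientation; "ft_force": force on the tool from outside, world axes, zero at the start; "moment": the same for the moment, N m; "opening": opening from 0.0 (shut) to 1.0 (fully open); "grip_force": force on a finger pad.
Only numpy, scipy, OpenCV 4.12 (cv2) and the standard library are available. Lean on these libraries where they do the work, as an engineer would, in place of code of your own. Each camera call takes 0.05 s, during which the arm holds its last target. There are 200 camera calls.

## Working session

There is one attempt and no reset: what is moved stays moved. The work goes in short steps, Python scripts to look and compute and a shell command to move; the robot and the scene stay as the last step left them, time stands still between calls to the robot, and variables do not carry over. Pictures are saved under pics/ and viewed, at most 10 in all, crops included, and the job is handed in when it is done.

```bash
mkdir -p pics; ls
cat > h.py <<'E'
import numpy as np, cv2
from scipy.spatial.transform import Rotation as R
from cell import env
def T(p,rpy):
    M=np.eye(4); M[:3,:3]=R.from_euler('xyz',rpy).as_matrix(); M[:3,3]=p; return M
def cam(n,save=None):
    d=env.read_camera(n)
    if save: cv2.imwrite('pics/'+save,d['img'][:,:,::-1])
    return d
def camT(d):
    o=np.array(d['orientation'],float)
    M=np.eye(4); M[:3,3]=d['position']
    M[:3,:3]=o if o.shape==(3,3) else (R.from_euler('xyz',o) if o.size==3 else R.from_quat(o)).as_matrix()
    return M
def world(d):
    v,u=np.mgrid[:480,:640]; z=d['depth']
    P=np.stack([(u-d['cx'])/d['fx']*z,(v-d['cy'])/d['fy']*z,z],-1); M=camT(d)
    W=P@M[:3,:3].T+M[:3,3]; W[z<=0]=np.nan; return W
def proj(d,p):
    M=camT(d); c=(np.asarray(p)-M[:3,3])@M[:3,:3]; return np.array([c[0]/c[2]*d['fx']+d['cx'],c[1]/c[2]*d['fy']+d['cy']])
E
python3 - <<'E'
from h import *
for n in('scene','side'):
    d=cam(n,n+'0.png'); print(n,d['position'],d['orientation'],d['fx'])
    M=camT(d)
    for t in('mill','jar','bottle','lid','key_lock','key_prog','key_up','key_start','key_stop','key_down','vial','pot','cup','mortar','spoon'):
        for r in env.find_in(d,t)[:3]:
            c=np.array(r['centre']); w=M[:3,:3]@c+M[:3,3]; print(t,round(r['score'],2),w.round(0),proj(d,w).round(0))
print(env.state())
E
```

```text
pics
scene [735.5665286  515.09837034 963.22976337] [-2.57956785 -0.00456881  2.79908664] 512.0916333325382
mill 0.82 [634.  35. 134.] [288. 259.]
jar 0.93 [420. 193.  82.] [424. 308.]
jar 0.75 [351. 315.  82.] [488. 356.]
bottle 0.77 [ 537. -234.   99.] [294. 156.]
lid 0.64 [662.  16. 228.] [266. 227.]
key_lock 0.47 [452.  58.  92.] [381. 253.]
key_prog 0.45 [467. -54.  98.] [353. 210.]
key_up 0.61 [501. -50. 119.] [339. 210.]
key_up 0.36 [630.  36. 134.] [291. 259.]
key_start 0.43 [ 471. -109.   91.] [342. 193.]
key_stop 0.74 [466. -55.  98.] [353. 209.]
key_stop 0.41 [501. -48. 117.] [339. 211.]
key_stop 0.27 [ 519. -104.  120.] [322. 192.]
key_down 0.63 [ 517. -107.  123.] [322. 190.]
key_down 0.37 [452.  57.  95.] [380. 251.]
vial 0.17 [628.  36. 132.] [292. 259.]
pot 0.82 [ 442. -338.   48.] [320. 131.]
pot 0.64 [660.  16. 225.] [268. 228.]
cup 0.85 [ 737. -256.   68.] [207. 181.]
mortar 0.88 [652. 258.  44.] [319. 388.]
spoon 0.8 [529. 281.  15.] [385. 382.]
side [ 421.20476676 -755.80559483  638.23903589] [-2.16358358 -0.01480168 -0.12012904] 474.2441989843065
mill 0.96 [599.
[... 956 characters left out ...]
 247.]
{'t': 1.6, 'joints': array([-1.32256580e+00,  4.90890154e-01,  1.55887736e+00,  3.37480010e-05,
        1.09167296e+00, -1.05621929e-01]), 'qvel': array([ 1.87812888e-03,  4.12413201e-04,  3.68495636e-04,  6.89673170e-04,
        2.47121764e-05, -7.41108895e-04]), 'tau': array([ 1.13332117e-03, -6.12459970e+01, -2.58426565e+01,  6.94597908e-02,
        4.46301070e-02, -3.27384532e-05]), 'eef_pos': array([ 216.59654144, -586.3077471 ,  214.67487111]), 'tcp_rot': array([ 3.14143817e+00, -1.37399186e-05,  3.53836905e-01]), 'ft_force': array([ 0.1497239 ,  0.09461792, -0.43955995]), 'moment': array([-0.01314825,  0.049164  , -0.00061606]), 'grip_force': 0.0, 'opening': 1.0024139280749789}
```

View both.

View pics/scene0.png

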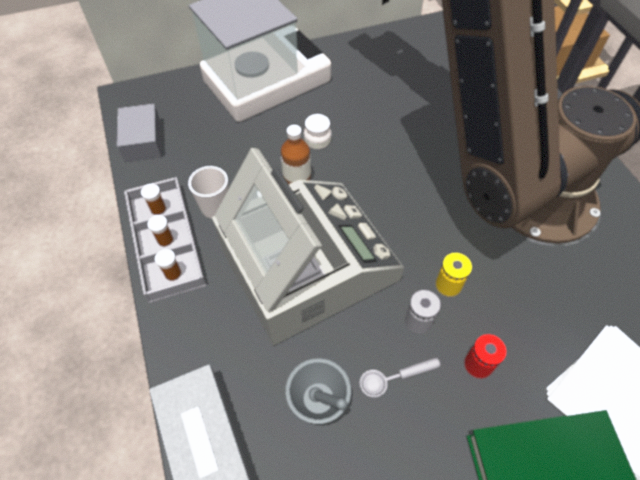

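View pics/side0.png

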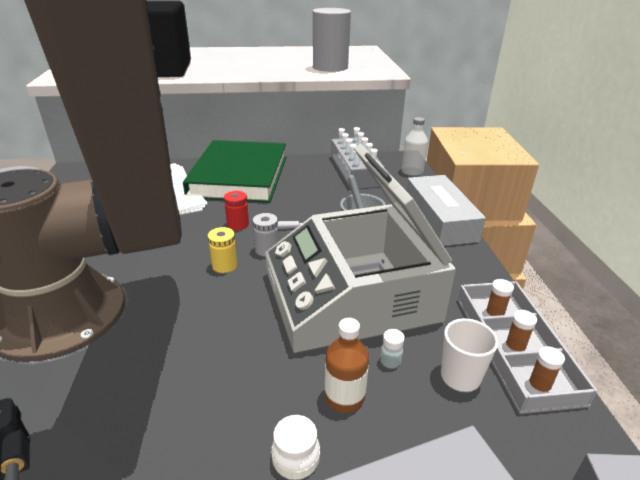

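Jar candidates in the scene picture are grey/steel (424,308), yellow (455,273) and red (486,356). I choose the steel one at (424,308). In the side picture it is at (264,231). The bottle stands on the right, so the jar is on the left, as the description says.

```bash
cat > fit.py <<'E'
from h import *
from scipy.optimize import least_squares
ds=[cam('scene'),cam('side')]; Ws=[world(d) for d in ds]
d=ds[0]; u,v=424,308
cv2.imwrite('pics/crop.png',cv2.resize(d['img'][v-70:v+70,u-90:u+90,::-1],None,fx=4,fy=4,interpolation=cv2.INTER_CUBIC))
s,c=np.sin(35.3*np.pi/180),np.cos(35.3*np.pi/180)
def mf(P,q):
    a=q[2]; D=P[:,:2]-q[:2]; return np.c_[D@[np.cos(a),np.sin(a)],D@[-np.sin(a),np.cos(a)],P[:,2]]
def planes(M):
    pan=(M[:,0]+84.5)*-s+(M[:,2]-135)*c
    return np.c_[pan,np.abs(M[:,1])-125,-M[:,0]-190.5,M[:,2]-135]
q=np.array([613,-25,0.0]); best=None
for i,W in enumerate(Ws+[None]):
    P=np.concatenate([x.reshape(-1,3) for x in (Ws if W is None else [W])]); P=P[np.isfinite(P[:,0])]
    best=None
    for a in np.linspace(-.22,.22,9):
        qq=np.array([600,-25,a])
        for it in range(6):
            M=mf(P,qq); tol=30 if it<3 else 8
            k=(np.abs(M[:,1])<125+tol)&(M[:,0]>-190.5-tol)&(M[:,0]<60)&(M[:,2]>12)&(M[:,2]<134)
            pl=planes(M); k&=(pl.max(1)>-tol)&(pl[:,0]<tol)
            # outer-surface points only
            k&=~((M[:,0]>-80)&(np.abs(M[:,1])<105))
            S=P[k]
            f=lambda x:planes(mf(S,x))[:,:3].max(1)
            r=least_squares(f,qq,loss='soft_l1',f_scale=1.5); qq=r.x
        if best is None or r.cost/len(S)-len(S)*1e-5<best[0]: best=(r.cost/len(S)-len(S)*1e-5,qq,len(S),r.cost/len(S))
    print('mill',best)
    q=best[1]
    M=mf(P,q); k=(np.abs(M[:,1])<118)&(M[:,2]>165)&(M[:,2]<320)&(M[:,0]>-100)&(M[:,0]<130)
    th=np.arctan2(M[k,2]-137,92-M[k,0]); h=np.histogram(th,np.arange(.8,1.4,.02)); print('lid',dict(zip(h[1].round(2),h[0])))
    k=(np.hypot(P[:,0]-413,P[:,1]-178)<45)&(P[:,2]>8)&(P[:,2]<78); S=P[k]
    r=least_squares(lambda x:np.hypot(S[:,0]-x[0],S[:,1]-x[1])-28,[413,178],loss='soft_l1',f_scale=2); print('jar',r.x,len(S),r.cost/len(S))
    k=np.hypot(P[:,0]-r.x[0],P[:,1]-r.x[1])<20; print('jar top',np.median(P[k,2]))
E
python3 fit.py
```

```text
mill (np.float64(1.3649416067891247), array([ 6.16614094e+02, -3.67063969e+00,  1.70469337e-01]), 6298, np.float64(1.4279216067891247))
lid {np.float64(0.8): np.int64(0), np.float64(0.82): np.int64(0), np.float64(0.84): np.int64(0), np.float64(0.86): np.int64(0), np.float64(0.88): np.int64(0), np.float64(0.9): np.int64(0), np.float64(0.92): np.int64(0), np.float64(0.94): np.int64(0), np.float64(0.96): np.int64(25), np.float64(0.98): np.int64(75), np.float64(1.0): np.int64(153), np.float64(1.02): np.int64(272), np.float64(1.04): np.int64(475), np.float64(1.06): np.int64(1089), np.float64(1.08): np.int64(1698), np.float64(1.1): np.int64(868), np.float64(1.12): np.int64(575), np.float64(1.14): np.int64(419), np.float64(1.16): np.int64(333), np.float64(1.18): np.int64(276), np.float64(1.2): np.int64(277), np.float64(1.22): np.int64(193), np.float64(1.24): np.int64(160), np.float64(1.26): np.int64(153), np.float64(1.28): np.int64(115), np.float64(1.3): np.int64(96), np.float64(1.32): np.int64(83), np.float64(1.34): np.int64(70), np.float64(1.36): np.int64(69)}
jar [411.33733032 183.187024
[... 1644 characters left out ...]
p.float64(1.0): np.int64(435), np.float64(1.02): np.int64(457), np.float64(1.04): np.int64(618), np.float64(1.06): np.int64(1214), np.float64(1.08): np.int64(1728), np.float64(1.1): np.int64(897), np.float64(1.12): np.int64(596), np.float64(1.14): np.int64(433), np.float64(1.16): np.int64(346), np.float64(1.18): np.int64(282), np.float64(1.2): np.int64(286), np.float64(1.22): np.int64(185), np.float64(1.24): np.int64(165), np.float64(1.26): np.int64(157), np.float64(1.28): np.int64(115), np.float64(1.3): np.int64(97), np.float64(1.32): np.int64(87), np.float64(1.34): np.int64(63), np.float64(1.36): np.int64(72)}
jar [411.9882971  182.98613983] 970 0.6920729373232104
jar top 84.97600190689292
```

View pics/crop.png

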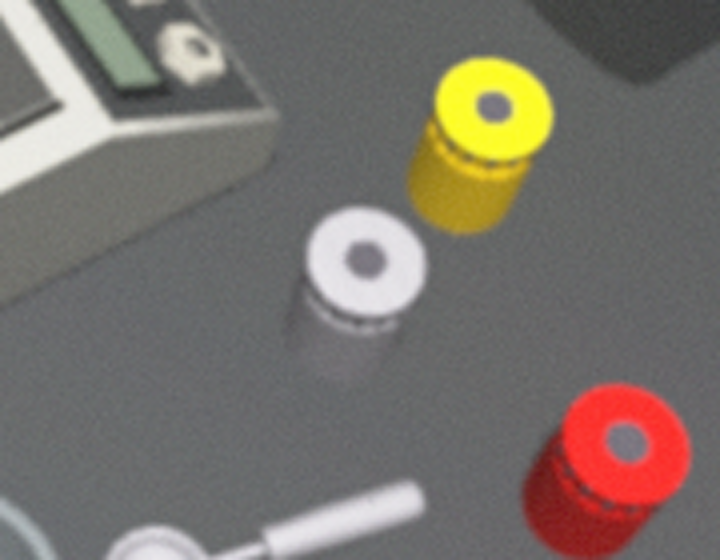

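The crop shows the steel jar at its centre, grey with a grooved cap. Yellow is at upper right of it and red at lower right. The mill sits at about (616.8, -4.6) with yaw 0.170, the jar at (412, 183), and the lid is open about 0.97 rad. I'll grasp with the tool tilted 0.5 rad toward the robot so the gripper stays clear of the lid.

```bash
cat > plan.py <<'E'
from h import *
Q=np.array([616.8,-4.6,0.170])
def mw(x,y,z): c,s=np.cos(Q[2]),np.sin(Q[2]); return np.array([Q[0]+c*x-s*y,Q[1]+s*x+c*y,z])
def Rt(th,psi): return R.from_euler('xyz',[np.pi,-th,psi])
def tcp(g,rot,back=19): return np.asarray(g,float)+back*rot.as_matrix()[:,2]
def plan(segs,step=45,start=None):
    s=env.state(); p=np.array(s['eef_pos']); r=R.from_euler('xyz',s['tcp_rot'])
    if start: p,r=start
    for tp,tr,*st in segs:
        st=st[0] if st else step
        if tr is not None:
            v=(r.inv()*tr).as_rotvec(); n=int(np.ceil(np.linalg.norm(v)/.17-1e-3))
            if np.linalg.norm(v)>.004: print(n,'x turn',(v/n).round(3)); r=tr
        v=r.inv().apply(np.array(tp)-p)/10; n=max(1,int(np.ceil(np.linalg.norm(v)*10/st)))
        print(n,'x shift',(v/n).round(2),' ->',np.round(tp)); p=np.array(tp)
    return p,r
E
python3 - <<'E'
from plan import *
r0=R.from_euler('xyz',env.state()['tcp_rot']); r=Rt(.5,.418); g=[412,183,70]
plan([((420,-340,330),None),((420,60,330),None),(tcp(g,r)-130*r.as_matrix()[:,2],r),(tcp(g,r),r,30)])
E
```

```text
8 x shift [ 3.45 -2.01 -1.44]  -> [ 420 -340  330]
9 x shift [ 1.54 -4.17 -0.  ]  -> [420  60 330]
3 x turn [ 0.005  0.167 -0.021]
5 x shift [-1.74 -2.31  2.75]  -> [363. 161. 167.]
5 x shift [0.  0.  2.6]  -> [420. 187.  53.]
```

```bash
python3 -m inch '[[0,0,0,3.45,-2.01,-1.44,-1],[0,0,0,3.45,-2.01,-1.44,-1],[0,0,0,3.45,-2.01,-1.44,-1],[0,0,0,3.45,-2.01,-1.44,-1],[0,0,0,3.45,-2.01,-1.44,-1],[0,0,0,3.45,-2.01,-1.44,-1],[0,0,0,3.45,-2.01,-1.44,-1],[0,0,0,3.45,-2.01,-1.44,-1],[0,0,0,1.5,-4.2,0,-1],[0,0,0,1.5,-4.2,0,-1],[0,0,0,1.5,-4.2,0,-1],[0,0,0,1.5,-4.2,0,-1],[0,0,0,1.5,-4.2,0,-1],[0,0,0,1.5,-4.2,0,-1],[0,0,0,1.5,-4.2,0,-1],[0,0,0,1.5,-4.2,0,-1],[0,0,0,1.5,-4.2,0,-1]]'
python3 -m inch '[[0.005,0.167,-0.021,0,0,0,-1],[0.005,0.167,-0.021,0,0,0,-1],[0.005,0.167,-0.021,0,0,0,-1],[0,0,0,0,0,0,-1]]'
python3 - <<'E'
from plan import *
print(env.state()['joints'])
r=Rt(.5,.418); g=[412,183,70]
plan([(tcp(g,r)-130*r.as_matrix()[:,2],r),(tcp(g,r),r,30)])
E
```

```text
t: 3.82
eef_pos: [415.2, 63.0, 330.0]
tcp_rot: [3.141, -0.001, 0.354]
ft_force: [-0.1, -0.4, 0.4]
opening: 0.997
grip_force: 0.0
t: 4.32
eef_pos: [414.0, 61.1, 329.6]
tcp_rot: [3.14, -0.501, 0.417]
ft_force: [-0.3, -0.3, -0.2]
opening: 0.999
grip_force: 0.0
[-0.19670346 -0.11613949  2.11976187  0.41197345  0.75937775  0.71100896]
5 x shift [-1.66 -2.25  2.79]  -> [363. 161. 167.]
5 x shift [-0.  -0.   2.6]  -> [420. 187.  53.]
```

```bash
python3 -m inch '[[0,0,0,-1.66,-2.25,2.8,-1],[0,0,0,-1.66,-2.25,2.8,-1],[0,0,0,-1.66,-2.25,2.8,-1],[0,0,0,-1.66,-2.25,2.8,-1],[0,0,0,-1.66,-2.25,2.8,-1],[0,0,0,0,0,0,-1]]'
python3 - <<'E'
from plan import *
print(env.state()['joints'])
d=cam('wrist','w1.png')
W=world(d);P=W.reshape(-1,3);P=P[np.isfinite(P[:,0])]
from scipy.optimize import least_squares
k=(np.hypot(P[:,0]-412,P[:,1]-183)<35)&(P[:,2]>80)&(P[:,2]<95); print(k.sum(),np.median(P[k],0), [ (P[k].min(0)+P[k].max(0))/2])
r=Rt(.5,.418); g=[412,183,70]
plan([(tcp(g,r),r,30)])
E
```

```text
t: 5.08
eef_pos: [370.0, 159.6, 178.7]
tcp_rot: [-3.131, -0.507, 0.42]
ft_force: [1.4, -0.3, 0.6]
opening: 1.002
grip_force: 0.0
[0.14430133 0.11301146 2.42799599 0.91034944 0.18165115 0.42556884]
5094 [410.40778111 183.28978621  83.90678445] [array([411.5149586 , 183.79516171,  83.39674356])]
1 x turn [-0.011 -0.009  0.003]
5 x shift [-0.22 -0.1   2.76]  -> [420. 187.  53.]
```

View pics/w1.png

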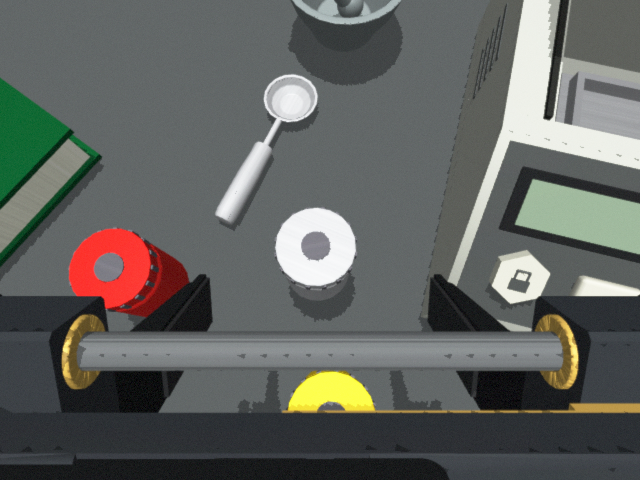

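The wrist picture shows the steel jar at (316,246), midway between the fingers, with red at (110,268) and yellow at (332,400). The arm is near its wrist singularity at this lean. The jar is round, so I'll lean the tool sideways for the pick and turn it back for placing.

Run:
```python
from plan import *
r=Rt(.5,1.9); g=[411.8,183.5,70]
p=tcp(g,r)-130*r.as_matrix()[:,2]
plan([((440,133,260),None),(p,r),(tcp(g,r),r,30)])
```

```text
3 x shift [ 2.84  1.72 -1.5 ]  -> [440 133 260]
9 x turn [ 0.079 -0.001 -0.144]
3 x shift [-1.37 -0.35  2.77]  -> [429. 133. 167.]
5 x shift [0.  0.  2.6]  -> [409. 192.  53.]
```

```bash
python3 -m inch '[[0,0,0,2.8,1.7,-1.5,-1],[0,0,0,2.8,1.7,-1.5,-1],[0,0,0,2.8,1.7,-1.5,-1],[0.079,-0.001,-0.144,0,0,0,-1],[0.079,-0.001,-0.144,0,0,0,-1],[0.079,-0.001,-0.144,0,0,0,-1],[0.079,-0.001,-0.144,0,0,0,-1],[0.079,-0.001,-0.144,0,0,0,-1],[0.079,-0.001,-0.144,0,0,0,-1],[0.079,-0.001,-0.144,0,0,0,-1],[0.079,-0.001,-0.144,0,0,0,-1],[0.079,-0.001,-0.144,0,0,0,-1],[0,0,0,0,0,0,-1]]'
python3 - <<'E'
from plan import *
print(env.state()['joints'])
r=Rt(.5,1.9); g=[411.8,183.5,70]
p=tcp(g,r)-130*r.as_matrix()[:,2]
plan([(p,r),(tcp(g,r),r,30)])
E
```

```text
t: 6.75
eef_pos: [437.2, 131.0, 258.0]
tcp_rot: [-3.138, -0.498, 1.878]
ft_force: [0.5, -0.3, -0.4]
opening: 0.999
grip_force: 0.0
[-0.12307205  0.26929856  1.89487199  0.47536371  1.24133729 -0.64785183]
1 x turn [ 0.007  0.002 -0.019]
3 x shift [-1.31 -0.23  2.73]  -> [429. 133. 167.]
5 x shift [0.  0.  2.6]  -> [409. 192.  53.]
```

Good posture (q5 is 1.24). Descending.

```bash
python3 -m inch '[[0.007,0.002,-0.019,0,0,0,-1],[0,0,0,-1.3,-0.23,2.73,-1],[0,0,0,-1.3,-0.23,2.73,-1],[0,0,0,-1.3,-0.23,2.73,-1],[0,0,0,0,0,2.6,-1],[0,0,0,0,0,2.6,-1],[0,0,0,0,0,2.6,-1],[0,0,0,0,0,0,-1]]'
python3 - <<'E'
from plan import *
print(env.state()['joints'])
r=Rt(.5,1.9); g=[411.8,183.5,70]
plan([(tcp(g,r),r,30)])
E
```

```text
t: 7.75
eef_pos: [415.6, 171.9, 98.4]
tcp_rot: [3.14, -0.506, 1.902]
ft_force: [-0.5, -1.0, 0.8]
opening: 1.0
grip_force: 0.0
[-0.04092161  0.50154934  2.1017629   0.64651411  0.84826971 -0.88204702]
1 x turn [ 0.    -0.006  0.002]
2 x shift [-0.15  0.01  2.49]  -> [409. 192.  53.]
```

```bash
python3 -m inch '[[0,-0.006,0,-0.15,0,2.5,-1],[0,0,0,-0.15,0,2.5,-1],[0,0,0,0,0,0,-1],[0,0,0,0,0,0,1],[0,0,0,0,0,0,1],[0,0,0,0,0,0,1],[0,0,0,0,0,0,1],[0,0,0,0,0,0,1]]'
python3 - <<'E'
from plan import *
r=Rt(.5,1.9); p=np.array(env.state()['eef_pos'])
plan([(p+[0,0,200],None,30)])
E
```

```text
t: 8.75
eef_pos: [409.6, 192.3, 53.8]
tcp_rot: [3.137, -0.5, 1.904]
ft_force: [-1.6, -2.0, 4.2]
opening: 0.586
grip_force: 30.0
7 x shift [ 1.37  0.01 -2.51]  -> [410. 192. 254.]
```

```bash
python3 -m inch '[[0,0,0,1.37,0,-2.5,1],[0,0,0,1.37,0,-2.5,1],[0,0,0,1.37,0,-2.5,1],[0,0,0,1.37,0,-2.5,1],[0,0,0,1.37,0,-2.5,1],[0,0,0,1.37,0,-2.5,1],[0,0,0,1.37,0,-2.5,1],[0,0,0,0,0,0,1]]'
python3 - <<'E'
from plan import *
r=Rt(.5,Q[2]); G=lambda x,z:tcp(mw(x,0,z+70),r)
plan([((480,80,254),None),(G(-38,160),r),(G(-38,70),r,30),(G(0,60),r,20)])
E
```

```text
t: 9.75
eef_pos: [409.2, 192.3, 254.0]
tcp_rot: [3.134, -0.499, 1.906]
ft_force: [0.4, 0.1, -3.8]
opening: 0.584
grip_force: 30.0
3 x shift [-3.79  1.01 -2.05]  -> [480  80 254]
11 x turn [-0.075 -0.     0.138]
4 x shift [1.52 2.66 1.99]  -> [588.  -9. 213.]
3 x shift [-1.44 -0.    2.63]  -> [588.  -9. 123.]
2 x shift [ 1.43 -0.    1.35]  -> [626.  -3. 113.]
```

```bash
python3 -m inch '[[0,0,0,-3.8,1,-2.05,1],[0,0,0,-3.8,1,-2.05,1],[0,0,0,-3.8,1,-2.05,1],[-0.075,0,0.138,0,0,0,1],[-0.075,0,0.138,0,0,0,1],[-0.075,0,0.138,0,0,0,1],[-0.075,0,0.138,0,0,0,1],[-0.075,0,0.138,0,0,0,1],[-0.075,0,0.138,0,0,0,1],[-0.075,0,0.138,0,0,0,1],[-0.075,0,0.138,0,0,0,1],[-0.075,0,0.138,0,0,0,1],[-0.075,0,0.138,0,0,0,1],[-0.075,0,0.138,0,0,0,1],[0,0,0,0,0,0,1]]'
python3 - <<'E'
from plan import *
print(env.state()['joints'])
r=Rt(.5,Q[2]); G=lambda x,z:tcp(mw(x,0,z+70),r)
plan([(G(-38,160),r,35),(G(-38,70),r,30),(G(0,60),r,20)])
E
```

```text
t: 11.62
eef_pos: [477.8, 79.9, 250.5]
tcp_rot: [-3.139, -0.494, 0.219]
ft_force: [-0.6, -0.2, -4.7]
opening: 0.585
grip_force: 30.0
[-0.04178436  0.09594258  2.15168488  0.30264248  0.43181171  1.06359232]
1 x turn [-0.026  0.006  0.043]
5 x shift [1.29 2.14 1.55]  -> [588.  -9. 213.]
3 x shift [-1.44 -0.    2.63]  -> [588.  -9. 123.]
2 x shift [ 1.43 -0.    1.35]  -> [626.  -3. 113.]
```

```bash
python3 -m inch '[[-0.026,0.006,0.043,0,0,0,1],[0,0,0,1.3,2.14,1.55,1],[0,0,0,1.3,2.14,1.55,1],[0,0,0,1.3,2.14,1.55,1],[0,0,0,1.3,2.14,1.55,1],[0,0,0,1.3,2.14,1.55,1],[0,0,0,0,0,0,1]]'
python3 - <<'E'
from plan import *
print(env.state()['joints'])
d=cam('side','s2.png')
r=Rt(.5,Q[2]); G=lambda x,z:tcp(mw(x,0,z+70),r)
plan([(G(-38,160),r,35),(G(-38,70),r,30),(G(0,60),r,20)])
E
```

```text
t: 12.5
eef_pos: [590.2, -12.1, 213.5]
tcp_rot: [3.141, -0.501, 0.17]
ft_force: [-0.9, 0.2, -3.7]
opening: 0.585
grip_force: 30.0
[-0.21637623  0.30810196  1.98433418  0.45957088  0.41877524  0.80330875]
1 x shift [-0.08 -0.19  0.01]  -> [588.  -9. 213.]
3 x shift [-1.44 -0.    2.63]  -> [588.  -9. 123.]
2 x shift [ 1.43 -0.    1.35]  -> [626.  -3. 113.]
```

View pics/s2.png

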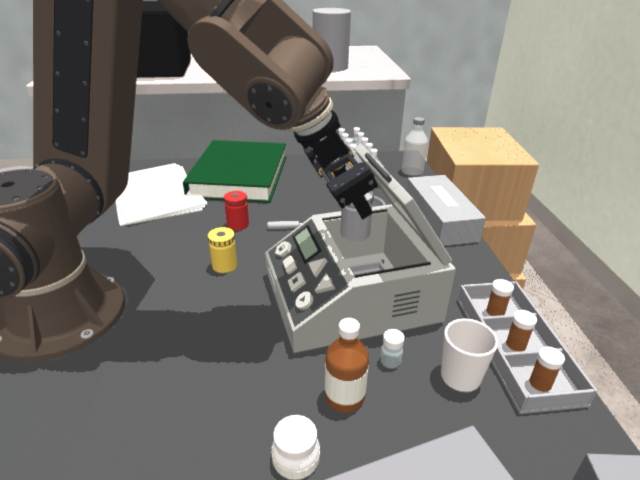

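The side picture shows the jar hanging upright at (352,218) over the front half of the chamber, with the gripper clear of the lid at (385,170). Lowering it.

```bash
python3 -m inch '[[0,0,0,-0.1,-0.2,0,1],[0,0,0,-1.44,0,2.63,1],[0,0,0,-1.44,0,2.63,1],[0,0,0,-1.44,0,2.63,1],[0,0,0,0,0,0,1],[0,0,0,1.43,0,1.35,1],[0,0,0,1.43,0,1.35,1],[0,0,0,0,0,0,1]]'
python3 - <<'E'
from plan import *
print(env.state()['joints'])
r=Rt(.5,Q[2]); G=lambda x,z:tcp(mw(x,0,z+70),r)
plan([(G(0,60),r,20),(G(0,41),r,10)])
d=cam('wrist'); W=world(d).reshape(-1,3); W=W[np.isfinite(W[:,0])]
c,s=np.cos(Q[2]),np.sin(Q[2]); D=W[:,:2]-Q[:2]; M=np.c_[D@[c,s],D@[-s,c],W[:,2]]
k=(M[:,2]>44)&(M[:,2]<56)&(np.abs(M[:,0])<60)&(np.abs(M[:,1])<60); print('fence',k.sum(),M[k].min(0),M[k].max(0))
d=cam('side'); W=world(d).reshape(-1,3); W=W[np.isfinite(W[:,0])]
D=W[:,:2]-Q[:2]; M=np.c_[D@[c,s],D@[-s,c],W[:,2]]
k=(M[:,2]>46)&(M[:,2]<54)&(np.abs(M[:,0])<60)&(np.abs(M[:,1])<60)
if k.sum(): print('fence side',k.sum(),np.percentile(M[k],[2,98],axis=0))
E
```

```text
t: 13.55
eef_pos: [627.0, -2.0, 116.5]
tcp_rot: [3.14, -0.505, 0.169]
ft_force: [-0.5, -0.4, -3.8]
opening: 0.583
grip_force: 30.0
[-0.18064662  0.50446493  1.9998156   0.81447976  0.22822557  0.46039937]
1 x turn [ 0.002 -0.005 -0.001]
1 x shift [-0.27  0.08  0.21]  -> [626.  -3. 113.]
2 x shift [-0.46 -0.    0.83]  -> [626.  -3.  94.]
fence 2833 [-41.86574052 -41.89509094  44.01636155] [44.07653159 44.53324421 51.04244699]
fence side 30 [[-27.11213765  11.37208249  46.70907998]
 [ 44.41464901  42.78450239  51.28448915]]
```

```bash
python3 -m inch '[[0,0,0,-0.25,0,0.2,1],[0,0,0,-0.46,0,0.83,1],[0,0,0,-0.46,0,0.83,1],[0,0,0,-0.1,0,0.2,1],[0,0,0,0,0,0,1]]'
python3 - <<'E'
from plan import *
print(env.state()['joints'])
r=Rt(.5,Q[2]); G=lambda x,z:tcp(mw(x,0.5,z+70),r)
plan([(G(0.5,37),r,20)])
E
```

```text
t: 14.28
eef_pos: [624.9, -2.8, 91.2]
tcp_rot: [3.141, -0.503, 0.167]
ft_force: [-0.8, -0.2, -4.3]
opening: 0.589
grip_force: 30.0
[-0.18253919  0.54659371  2.02142262  1.04962719  0.19130095  0.21981445]
1 x turn [ 0.002 -0.003 -0.002]
1 x shift [ 0.07 -0.01  0.14]  -> [626.  -2.  90.]
```

```bash
python3 -m inch '[[0,0,0,0,0,0.1,1],[0,0,0,0,0,0,1]]'; python3 -m inch '[[0,0,0,-0.03,0,0.07,1],[0,0,0,0,0,0,1]]'
```

```text
t: 14.52
eef_pos: [625.6, -2.6, 90.4]
tcp_rot: [3.141, -0.504, 0.168]
ft_force: [-0.1, 0.7, -3.6]
opening: 0.589
grip_force: 30.0
t: 14.78
eef_pos: [625.8, -2.5, 89.9]
tcp_rot: [3.141, -0.504, 0.168]
ft_force: [-0.7, 1.3, 2.1]
opening: 0.581
grip_force: 30.0
```

Contact felt. Releasing and backing out along the tool axis.

```bash
python3 -m inch '[[0,0,0,0,0,0,-1],[0,0,0,0,0,0,-1],[0,0,0,0,0,0,-1],[0,0,0,0,0,0,-1],[0,0,0,0,0,-2.0,-1],[0,0,0,0,0,-3,-1],[0,0,0,0,0,-3,-1],[0,0,0,0,0,-3,-1],[0,0,0,0,0,-3,-1],[0,0,0,0,0,0,-1]]'
python3 - <<'E'
from plan import *
print(env.state()['joints'])
c,s=np.cos(Q[2]),np.sin(Q[2])
for n in('wrist','side'):
    d=cam(n,n+'3.png'); W=world(d).reshape(-1,3); W=W[np.isfinite(W[:,0])]
    D=W[:,:2]-Q[:2]; M=np.c_[D@[c,s],D@[-s,c],W[:,2]]
    k=(M[:,2]>112)&(M[:,2]<126)&(np.abs(M[:,0])<50)&(np.abs(M[:,1])<50); 
    if k.sum(): print('jar top',k.sum(),M[k].min(0),M[k].max(0),np.median(M[k],0))
    k=(np.abs(M[:,1])<105)&(M[:,2]>250)&(M[:,2]<330)&(M[:,0]>-40)&(M[:,0]<60)
    if k.sum(): print('lid',k.sum(),np.percentile(M[k],[1,50,99],axis=0).round(1),np.percentile(np.arctan2(M[k,2]-137,92-M[k,0]),[1,5,20,50,80,95]))
E
```

```text
t: 16.02
eef_pos: [559.1, -14.0, 213.9]
tcp_rot: [3.14, -0.506, 0.168]
ft_force: [0.4, -0.2, -0.8]
opening: 1.002
grip_force: 0.0
[-0.23626484  0.26504958  2.05467343  0.51173209  0.39607642  0.73494611]
jar top 5101 [-29.55629905 -26.60841347 112.04311788] [ 28.48371345  30.85921211 122.62916882] [ -2.14957414   2.25453451 119.88424318]
lid 38626 [[ -8.7 -96.8 275.2]
 [ -1.6   1.1 284.9]
 [ 11.3  99.5 297.5]] [0.96764727 0.97245418 0.98859536 1.01596116 1.04701496 1.06601714]
jar top 457 [-28.40476649 -29.893999   112.01791791] [ 26.61021352  27.47543232 123.8370123 ] [ -2.78629302  -7.14006462 120.93357745]
lid 821 [[  -8.2 -103.   252. ]
 [  -0.3  -25.6  283.4]
 [  14.   101.7  298.4]] [0.97301051 0.97371135 0.97715585 1.00577101 1.04028033 1.0699779 ]
```

View pics/wrist3.png

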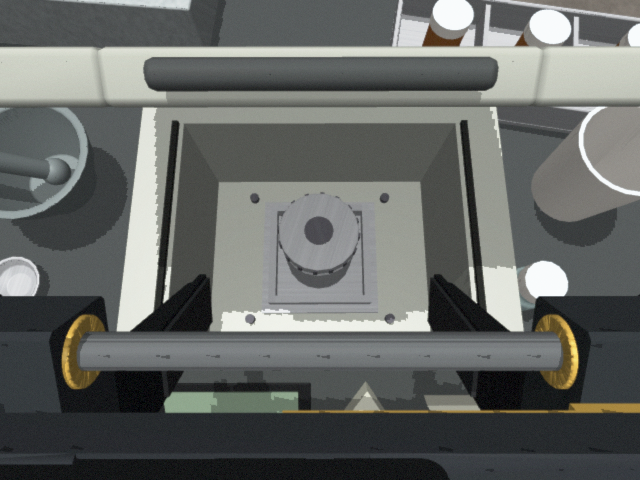

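The wrist picture shows the jar upright in the holder at (318,232), inside the fence. The lid's lip is across the top at (320,73). Jar top is at 121, as expected, and the lid is at about 0.97 rad. Next I go over the lid and push it shut from behind, close to its free edge.

Run:
```python
from plan import *
r=Rt(0,Q[2]); p=np.array(env.state()['eef_pos'])
plan([((p[0],p[1],350),None),(mw(55,0,350),r),(mw(50,0,300),None)])
S=160
def pt(f): return np.array([92-S*np.cos(f)+18*np.sin(f)+10,137+S*np.sin(f)+18*np.cos(f)])
fs=[1.1,.95,.8,.65,.5,.35,.2,.1,0]
for a,b in zip(fs,fs[1:]): print(a,b,pt(b).round(1),'dx,dzdown cm',((pt(b)-pt(a))*[1,-1]/10).round(2))
print(pt(1.1))
```

```text
4 x shift [ 1.67  0.   -3.03]  -> [559. -14. 350.]
3 x turn [ 0.    -0.168 -0.001]
3 x shift [3.78 0.02 0.  ]  -> [671.   5. 350.]
2 x shift [-0.25 -0.    2.5 ]  -> [666.   4. 300.]
1.1 0.95 [ 23.6 277.6] dx,dzdown cm [-2.19  1.01]
0.95 0.8 [  3.4 264.3] dx,dzdown cm [-2.01  1.33]
0.8 0.65 [-14.5 248.2] dx,dzdown cm [-1.79  1.62]
0.65 0.5 [-29.8 229.5] dx,dzdown cm [-1.53  1.87]
0.5 0.35 [-42.1 208.8] dx,dzdown cm [-1.23  2.07]
0.35 0.2 [-51.2 186.4] dx,dzdown cm [-0.91  2.23]
0.2 0.1 [-55.4 170.9] dx,dzdown cm [-0.42  1.55]
0.1 0 [-58. 155.] dx,dzdown cm [-0.26  1.59]
[ 45.46635305 287.7579078 ]
```

```bash
python3 -m inch '[[0,0,0,1.67,0,-3.03,1],[0,0,0,1.67,0,-3.03,1],[0,0,0,1.67,0,-3.03,1],[0,0,0,1.67,0,-3.03,1],[0,-0.168,0,0,0,0,1],[0,-0.168,0,0,0,0,1],[0,-0.168,0,0,0,0,1],[0,0,0,3.78,0,0,1],[0,0,0,3.78,0,0,1],[0,0,0,3.78,0,0,1],[0,0,0,0,0,0,1]]'
python3 - <<'E'
from plan import *
r=Rt(0,Q[2])
print(env.state()['joints'])
plan([(mw(55,0,350),r),(mw(52,0,288),None,35)])
E
```

```text
t: 17.5
eef_pos: [672.8, 6.0, 346.8]
tcp_rot: [-3.14, 0.004, 0.169]
ft_force: [0.4, 0.2, -1.3]
opening: 0.007
grip_force: 0.0
[-8.94721605e-02  4.77427190e-01  1.23145840e+00  5.63360510e-04
  1.43723700e+00  1.31232550e+00]
1 x turn [-0.002  0.004 -0.001]
1 x shift [-0.2   0.09 -0.32]  -> [671.   5. 350.]
2 x shift [-0.15 -0.    3.1 ]  -> [668.   4. 288.]
```

```bash
python3 -m inch '[[0,0,0,-0.3,0.1,2.9,1],[0,0,0,-0.2,0,2.9,1],[0,0,0,-0.7,0,0.1,1],[0,0,0,-1.1,0,0.5,1],[0,0,0,-1.1,0,0.5,1],[0,0,0,-0.7,0,0.45,1],[0,0,0,-0.65,0,0.45,1],[0,0,0,-0.65,0,0.45,1]]'
python3 - <<'E'
from plan import *
r=Rt(0,Q[2]);p=np.array(env.state()['eef_pos'])
c,s=np.cos(Q[2]),np.sin(Q[2]); D=p[:2]-Q[:2]; print(D@[c,s],D@[-s,c],p[2])
E
```

```text
t: 18.5
eef_pos: [617.4, -5.0, 268.0]
tcp_rot: [3.141, 0.0, 0.167]
ft_force: [0.8, -0.5, 3.4]
opening: 0.006
grip_force: 1.4
0.5161823849513539 -0.46734595067741613 268.0419487354631
```

Contact came where predicted, at 3.4 N. I'll follow the arc.

```bash
python3 -m inch '[[0,0,0,-0.6,0,0.54,1],[0,0,0,-0.6,0,0.54,1],[0,0,0,-0.6,0,0.54,1],[0,0,0,-0.5,0,0.62,1],[0,0,0,-0.5,0,0.62,1],[0,0,0,-0.5,0,0.62,1],[0,0,0,-0.41,0,0.69,1],[0,0,0,-0.41,0,0.69,1],[0,0,0,-0.41,0,0.69,1]]'
python3 - <<'E'
from plan import *
r=Rt(0,Q[2]);p=np.array(env.state()['eef_pos'])
c,s=np.cos(Q[2]),np.sin(Q[2]); D=p[:2]-Q[:2]; print(D@[c,s],D@[-s,c],p[2])
E
```

```text
t: 19.62
eef_pos: [572.8, -12.5, 211.9]
tcp_rot: [3.141, 0.001, 0.167]
ft_force: [1.0, -1.2, 1.7]
opening: 0.003
grip_force: 1.0
-44.67709522686711 -0.3284994584206385 211.91166223415254
```

```bash
python3 -m inch '[[0,0,0,-0.2,0,0.55,1],[0,0,0,-0.2,0,0.55,1],[0,0,0,-0.2,0,0.55,1],[0,0,0,-0.15,0,0.55,1],[0,0,0,-0.12,0,0.5,1],[0,0,0,-0.1,0,0.4,1],[0,0,0,-0.1,0,0.4,1],[0,0,0,-0.1,0,0.4,1],[0,0,0,-0.06,0,0.35,1],[0,0,0,-0.05,0,0.3,1],[0,0,0,-0.05,0,0.3,1],[0,0,0,-0.05,0,0.3,1],[0,0,0,0,0,0,1]]'
python3 - <<'E'
from plan import *
r=Rt(0,Q[2]);p=np.array(env.state()['eef_pos'])
c,s=np.cos(Q[2]),np.sin(Q[2]); D=p[:2]-Q[:2]; print(D@[c,s],D@[-s,c],p[2])
E
```

```text
t: 21.25
eef_pos: [559.5, -14.7, 160.7]
tcp_rot: [3.141, 0.001, 0.167]
ft_force: [-0.3, -0.3, 0.8]
opening: 0.007
grip_force: 0.0
-58.20016621771158 -0.2977999135749554 160.67835170527604
```

```bash
python3 -m inch '[[0,0,0,0,0,0.2,1],[0,0,0,0,0,0.2,1],[0,0,0,0,0,0.1,1],[0,0,0,0,0,0,1]]';python3 -m inch '[[0,0,0,0,0,0.1,1],[0,0,0,0,0,0.05,1],[0,0,0,0,0,0,1]]'
```

```text
t: 21.75
eef_pos: [559.5, -14.7, 155.8]
tcp_rot: [3.141, 0.001, 0.167]
ft_force: [0.7, 0.1, -0.4]
opening: 0.004
grip_force: 0.0
t: 22.12
eef_pos: [559.6, -14.7, 155.2]
tcp_rot: [3.141, -0.0, 0.167]
ft_force: [-2.6, 0.2, 9.3]
opening: 0.008
grip_force: 4.6
```

```bash
python3 -m inch '[[0,0,0,0,0,0.1,1],[0,0,0,0,0,0.05,1],[0,0,0,0,0,0,1]]'; python3 -m inch '[[0,0,0,0,0,-0.3,1],[0,0,0,0,0,-1.5,1],[0,0,0,0,0,-3,1],[0,0,0,-3,0,-3,1],[0,0,0,-4,0,-3,1],[0,0,0,-4,0,0,1],[0,0,0,-3,0,0,1],[0,0,0,0,0,0,1]]'
cat > keys.py <<'E'
from plan import *
c,s=np.cos(Q[2]),np.sin(Q[2])
def mm(W): D=W[...,:2]-Q[:2]; return np.stack([D@[c,s],D@[-s,c],W[...,2]],-1)
al=np.arctan2(75,106); ux=np.array([np.cos(al),0,np.sin(al)]); n=np.array([-np.sin(al),0,np.cos(al)]); C=np.array([-137.5,0,97.5])
E
python3 - <<'E'
from keys import *
print(env.state()['joints'])
for w in('wrist','side','scene'):
    d=cam(w,w+'4.png'); M=mm(world(d)); 
    k=(np.abs(M[...,1])<100)&(M[...,0]>-60)&(M[...,0]<70)&(M[...,2]>120)&(M[...,2]<240)
    if k.sum()>50: A=np.c_[M[k][:,:2],np.ones(k.sum())]; print(w,'lid z med',np.median(M[k][:,2]),np.linalg.lstsq(A,M[k][:,2],rcond=None)[0])
    P=M-C; h=P@n; su=P@ux; y=M[...,1]
    k=(h>6)&(h<14)&(np.abs(su)<50)&(np.abs(y)<115); m=k.astype(np.uint8)
    N,L,st,ce=cv2.connectedComponentsWithStats(m)
    for i in range(1,N):
        if st[i,4]>25:
            q=L==i; print(w,st[i,4],'u',[float(np.round(x,1)) for x in (su[q].min(),su[q].mean(),su[q].max())],'y',[float(np.round(x,1)) for x in (y[q].min(),y[q].mean(),y[q].max())],'h',h[q].mean().round(1),ce[i].round())
    k=(np.abs(h)<4)&(np.abs(su)<60)&(np.abs(y)<120); print(w,'panel h',np.median(h[k]),k.sum())
E
```

```text
t: 22.5
eef_pos: [559.6, -14.7, 155.2]
tcp_rot: [3.141, -0.001, 0.167]
ft_force: [-7.6, 1.9, 24.1]
opening: 0.006
grip_force: 12.0
t: 23.5
eef_pos: [420.4, -38.1, 262.1]
tcp_rot: [3.141, -0.0, 0.167]
ft_force: [0.3, 0.5, 0.1]
opening: 0.005
grip_force: 0.0
[-2.46766528e-01  1.41904958e-01  1.95501730e+00 -6.98660528e-04
  1.04396690e+00  1.15787852e+00]
wrist lid z med 153.82273616551169 [-1.26266050e-02 -4.25664154e-05  1.53112411e+02]
wrist 1140 u [14.1, 26.3, 47.4] y [-45.3, -26.4, -7.6] h 8.4 [358. 121.]
wrist 1154 u [4.4, 26.7, 37.2] y [-101.9, -82.6, -63.8] h 8.4 [436. 120.]
wrist 1082 u [-40.4, -21.2, -4.3] y [69.5, 85.0, 101.0] h 8.5 [215. 173.]
wrist 1070 u [-38.7, -21.0, -4.7] y [-99.1, -82.1, -65.9] h 8.4 [423. 172.]
wrist 1065 u [-36.4, -20.6, -6.8] y [-41.6, -26.5, -11.7] h 8.4 [354. 172.]
wrist 1023 u [-34.0, -21.1, -10.8] y [9.4, 29.1, 49.1] h 8.2 [285. 172.]
wrist panel h -0.3566453140992378 31990
side lid z med 153.57705608390796 [-6.93164756e-03 -4.44363720e-03  1.52588792e+02]
side 134 u [-38.3, -20.9, -3.9] y [65.0, 81.4, 101.7] h 8.7 [282. 248.]
side 142 u [-31.6
[... 243 characters left out ...]
.0, -67.1] h 8.8 [324. 283.]
side 194 u [-37.1, -20.9, -4.9] y [-101.7, -86.5, -67.8] h 8.9 [303. 299.]
side panel h 0.2651439857485701 3768
scene lid z med 151.92377514186967 [-2.09008107e-03  1.81361112e-03  1.51694284e+02]
scene 85 u [8.3, 27.5, 38.9] y [-100.9, -82.8, -63.3] h 8.3 [324. 190.]
scene 96 u [-39.4, -20.2, -4.4] y [-96.1, -81.0, -66.1] h 8.4 [340. 192.]
scene 95 u [14.2, 26.7, 44.5] y [-46.1, -25.0, -8.3] h 8.3 [338. 210.]
scene 109 u [-35.7, -19.6, -5.3] y [-43.1, -25.2, -9.5] h 8.4 [353. 210.]
scene 105 u [-33.4, -19.8, -8.4] y [11.5, 30.9, 49.7] h 8.3 [368. 230.]
scene 123 u [-38.1, -19.9, -3.4] y [69.4, 85.7, 101.6] h 8.7 [382. 250.]
scene panel h 0.02941208356577743 2343
```

The lid is flat at about 154 mm in all three views, and it took 24 N without moving, so it is shut. Keys are located at mill y = 84.5, 28.5, -27 and -83. A tilted press would run out of joint 5 range, so I'll keep the tool vertical and use the fingertip's front edge, pushing along the panel normal.

```bash
cat >> keys.py <<'E'
r=Rt(0,Q[2])
KEY=dict(lock=(-22,84.5),prog=(-22,28.5),up=(24,-27),start=(-22,-83))
def K(k,off): u,y=KEY[k]; q=C+u*ux+(10+off)*n; return mw(q[0]-10,y,q[2])
E
python3 - <<'E'
from keys import *
plan([(K('lock',40),r),(K('lock',5),None,20),(K('lock',0),None)])
E
```

```text
4 x shift [ 0.07 -2.12  3.39]  -> [411.  46. 126.]
2 x shift [ 1.01 -0.    1.43]  -> [431.  49.  97.]
1 x shift [ 0.29 -0.    0.41]  -> [434.  50.  93.]
```

```bash
python3 -m inch '[[0,0,0,0.1,-2.1,3.4,1],[0,0,0,0.1,-2.1,3.4,1],[0,0,0,0.1,-2.1,3.4,1],[0,0,0,0.1,-2.1,3.4,1],[0,0,0,0,0,0,1]]'
python3 - <<'E'
from keys import *
print(env.state()['joints'])
plan([(K('lock',5),r,20),(K('lock',0),None)])
cam('wrist','w5.png')
E
```

```text
t: 24.28
eef_pos: [410.9, 46.4, 123.3]
tcp_rot: [-3.141, 0.005, 0.17]
ft_force: [-0.2, -0.1, 0.5]
opening: 0.007
grip_force: 0.0
[-4.72682660e-02  3.42161545e-01  2.15412354e+00 -8.11844505e-04
  6.50538189e-01  1.35462490e+00]
1 x turn [-0.001  0.005 -0.   ]
2 x shift [1.01 0.03 1.32]  -> [431.  49.  97.]
1 x shift [0.29 0.   0.41]  -> [434.  50.  93.]
```

View pics/w5.png

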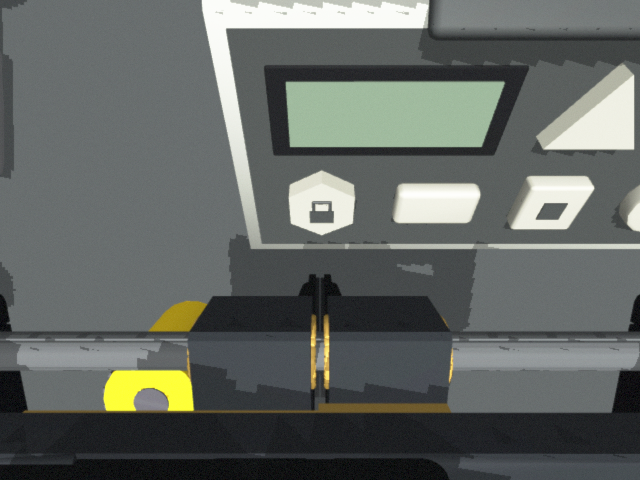

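The wrist picture shows the shut fingertips at (320,280), in line with the lid-lock key at (321,205). Programme is at (436,203), stop at (550,203) and up-arrow at (600,110). Pressing the lock key.

```bash
python3 -m inch '[[0,0,0,1,0,1.3,1],[0,0,0,1,0,1.3,1],[0,0,0,0.3,0,0.4,1],[0,0,0,0,0,0,1]]'; python3 -m inch '[[0,0,0,0.17,0,0.25,1],[0,0,0,0.17,0,0.25,1],[0,0,0,0,0,0,1]]'
python3 - <<'E'
from keys import *
M=mm(np.array(env.state()['eef_pos']));print(M, (M+[10,0,0]-C)@n,(M+[10,0,0]-C)@ux)
E
```

```text
t: 24.82
eef_pos: [434.0, 49.1, 94.7]
tcp_rot: [3.141, 0.002, 0.167]
ft_force: [-0.8, 0.2, -0.5]
opening: 0.003
grip_force: 0.0
t: 25.2
eef_pos: [437.3, 49.8, 90.1]
tcp_rot: [3.141, 0.001, 0.167]
ft_force: [-1.2, -1.4, 3.0]
opening: 0.004
grip_force: 1.9
[-167.72075129   83.97634226   90.06978964] 5.613820057824428 -20.798361303221682
```

```bash
python3 -m inch '[[0,0,0,0.12,0,0.16,1],[0,0,0,0,0,0,1]]'; python3 -m inch '[[0,0,0,0.12,0,0.16,1],[0,0,0,0,0,0,1]]'
python3 - <<'E'
from keys import *
M=mm(np.array(env.state()['eef_pos']));print((M+[10,0,0]-C)@n,(M+[10,0,0]-C)@ux)
E
```

```text
t: 25.45
eef_pos: [438.4, 50.0, 88.4]
tcp_rot: [3.141, 0.001, 0.167]
ft_force: [-2.1, -1.0, 4.5]
opening: 0.005
grip_force: 2.7
t: 25.7
eef_pos: [438.9, 50.1, 87.5]
tcp_rot: [3.141, 0.002, 0.168]
ft_force: [-9.5, -4.7, 23.0]
opening: 0.005
grip_force: 11.9
2.5850785103718263 -20.93906503146036
```

The force jumped to 23 N, so the key is fully down. Letting it up and moving to programme.

```bash
python3 -m inch '[[0,0,0,-0.6,0,-0.8,1],[0,0,0,-1.2,0,-1.6,1],[0,0,0,0,0,0,1],[0,0,0,0,2.8,0,1],[0,0,0,0,2.8,0,1],[0,0,0,0,0,0,1]]'
python3 - <<'E'
from keys import *
plan([(K('prog',2),r,10),(K('prog',-6),None,4),(K('prog',-8),None,2)])
E
```

```text
t: 26.45
eef_pos: [432.0, -9.1, 110.3]
tcp_rot: [3.141, 0.0, 0.165]
ft_force: [0.1, -0.3, -0.2]
opening: 0.005
grip_force: 0.0
1 x turn [ 0.     0.    -0.005]
2 x shift [ 0.53 -0.08  0.79]  -> [442.  -6.  95.]
3 x shift [0.15 0.   0.22]  -> [447.  -5.  88.]
2 x shift [0.06 0.   0.08]  -> [448.  -5.  86.]
```

```bash
python3 -m inch '[[0,0,0,0.5,-0.08,0.8,1],[0,0,0,0.5,-0.08,0.8,1],[0,0,0,0.15,0,0.22,1],[0,0,0,0.15,0,0.22,1],[0,0,0,0.15,0,0.22,1],[0,0,0,0,0,0,1]]'; python3 -m inch '[[0,0,0,0.09,0,0.12,1],[0,0,0,0,0,0,1]]'
python3 - <<'E'
from keys import *
M=mm(np.array(env.state()['eef_pos']));print((M+[10,0,0]-C)@n,(M+[10,0,0]-C)@ux,M)
E
```

```text
t: 27.2
eef_pos: [445.0, -3.8, 88.2]
tcp_rot: [3.142, 0.001, 0.167]
ft_force: [-2.4, 2.6, 4.2]
opening: 0.001
grip_force: 2.1
t: 27.45
eef_pos: [445.8, -3.7, 87.1]
tcp_rot: [3.142, 0.001, 0.167]
ft_force: [-4.5, 3.9, 5.6]
opening: 0.003
grip_force: 3.2
3.547731146222852 -23.0761516847597 [-168.38682113   29.79230201   87.06755658]
```

```bash
python3 -m inch '[[0,0,0,0.09,0,0.12,1],[0,0,0,0,0,0,1]]'; python3 -m inch '[[0,0,0,0.06,0,0.09,1],[0,0,0,0,0,0,1]]'
```

```text
t: 27.7
eef_pos: [446.1, -3.6, 86.4]
tcp_rot: [-3.141, 0.002, 0.167]
ft_force: [-9.4, 3.2, 18.3]
opening: 0.006
grip_force: 9.9
t: 27.95
eef_pos: [446.3, -3.5, 86.0]
tcp_rot: [-3.142, 0.003, 0.167]
ft_force: [-14.2, 3.2, 29.2]
opening: 0.004
grip_force: 15.4
```

Programme key fully down. Next, the up-arrow.

```bash
python3 -m inch '[[0,0,0,-0.6,0,-0.8,1],[0,0,0,-1.2,0,-2.2,1],[0,0,0,0,0,-2,1],[0,0,0,1.5,2.8,-2,1],[0,0,0,2,2.8,0,1],[0,0,0,0,0,0,1]]'
python3 - <<'E'
from keys import *
plan([(K('up',15),r,30),(K('up',2),r,10),(K('up',-6),None,4)])
E
```

```text
t: 28.7
eef_pos: [475.3, -57.5, 155.1]
tcp_rot: [3.14, -0.001, 0.166]
ft_force: [-0.4, -0.5, -0.3]
opening: 0.008
grip_force: 0.0
1 x turn [ 0.002 -0.001 -0.004]
1 x shift [ 0.6  -0.12  2.33]  -> [481. -55. 132.]
2 x shift [0.38 0.   0.53]  -> [488. -54. 121.]
2 x shift [ 0.23 -0.    0.33]  -> [493. -53. 115.]
```

```bash
python3 -m inch '[[0,0,0,0.6,-0.12,2.3,1],[0,0,0,0.38,0,0.53,1],[0,0,0,0.38,0,0.53,1],[0,0,0,0.15,0,0.22,1],[0,0,0,0.15,0,0.22,1],[0,0,0,0.15,0,0.22,1],[0,0,0,0,0,0,1]]'; python3 -m inch '[[0,0,0,0.09,0,0.12,1],[0,0,0,0,0,0,1]]'
python3 - <<'E'
from keys import *
M=mm(np.array(env.state()['eef_pos']));print((M+[10,0,0]-C)@n,(M+[10,0,0]-C)@ux,M)
E
```

```text
t: 29.58
eef_pos: [491.5, -51.7, 114.8]
tcp_rot: [3.141, 0.001, 0.167]
ft_force: [-1.8, 0.7, 4.6]
opening: 0.007
grip_force: 2.1
t: 29.82
eef_pos: [492.2, -51.6, 113.7]
tcp_rot: [3.141, 0.001, 0.167]
ft_force: [-2.3, 0.7, 5.8]
opening: 0.004
grip_force: 3.4
3.5257427803387875 23.06105838430161 [-130.71106712  -25.25928475  113.69799397]
```

```bash
python3 -m inch '[[0,0,0,0.12,0,0.16,1],[0,0,0,0.03,0,0.05,1],[0,0,0,0,0,0,1]]'
```

```text
t: 30.2
eef_pos: [492.9, -51.5, 112.8]
tcp_rot: [3.141, 0.002, 0.168]
ft_force: [-12.5, -0.0, 26.5]
opening: 0.001
grip_force: 14.6
```

Up-arrow fully down. Now the start key.

```bash
python3 -m inch '[[0,0,0,-0.6,0,-0.8,1],[0,0,0,-1.2,0,-2.2,1],[0,0,0,-1.5,0,-2,1],[0,0,0,-1.5,2.8,0,1],[0,0,0,-0.6,2.8,0,1],[0,0,0,0,0,0,1]]'
python3 - <<'E'
from keys import *
plan([(K('start',20),r,30),(K('start',2),r,10),(K('start',-6),None,4)])
E
```

```text
t: 30.95
eef_pos: [449.9, -116.8, 161.4]
tcp_rot: [3.141, 0.0, 0.165]
ft_force: [0.3, 0.7, -0.0]
opening: 0.006
grip_force: 0.0
1 x turn [ 0.001  0.    -0.005]
2 x shift [0.03 0.03 2.61]  -> [ 451. -117.  109.]
2 x shift [ 0.52 -0.    0.73]  -> [ 461. -116.   95.]
3 x shift [ 0.15 -0.    0.22]  -> [ 465. -115.   88.]
```

```bash
python3 -m inch '[[0,0,0,0,0,2.6,1],[0,0,0,0,0,2.6,1],[0,0,0,0.52,0,0.73,1],[0,0,0,0.52,0,0.73,1],[0,0,0,0.15,0,0.22,1],[0,0,0,0.15,0,0.22,1],[0,0,0,0.15,0,0.22,1],[0,0,0,0,0,0,1]]'; python3 -m inch '[[0,0,0,0.09,0,0.12,1],[0,0,0,0,0,0,1]]'
python3 - <<'E'
from keys import *
M=mm(np.array(env.state()['eef_pos']));print((M+[10,0,0]-C)@n,(M+[10,0,0]-C)@ux,M)
E
```

```text
t: 31.95
eef_pos: [464.8, -113.2, 88.5]
tcp_rot: [3.141, 0.0, 0.167]
ft_force: [-0.2, 1.6, 5.9]
opening: 0.004
grip_force: 2.1
t: 32.2
eef_pos: [465.5, -113.0, 87.6]
tcp_rot: [3.141, 0.0, 0.167]
ft_force: [-0.6, 0.8, 9.1]
opening: -0.0
grip_force: 4.1
3.4239863499282617 -22.025890571412102 [-167.4579908   -81.25777833   87.57316057]
```

```bash
python3 -m inch '[[0,0,0,0.12,0,0.16,1],[0,0,0,0.02,0,0.04,1],[0,0,0,0,0,0,1]]'; python3 -m inch '[[0,0,0,-0.6,0,-0.8,1],[0,0,0,-1.2,0,-2.2,1],[0,0,0,-2,0,-4,1],[0,0,0,-2,0,-4,1],[0,0,0,0,0,-4,1],[0,0,0,0,0,0,1]]'
python3 - <<'E'
from keys import *
d=cam('wrist','w6.png');M=mm(world(d))
P=M-C; h=P@n; su=P@ux; y=M[...,1]
for k,(u,yy) in {**KEY,'stop':(-22,-27),'down':(24,-83)}.items():
    q=(np.hypot(su-u,y-yy)<8); print(k,np.median(h[q]).round(1))
k=(np.abs(M[...,1])<100)&(M[...,0]>-75)&(M[...,0]<70)&(M[...,2]>120)&(M[...,2]<240); print(np.median(M[k][:,2]))
cam('scene','sc6.png')
E
```

```text
t: 32.58
eef_pos: [466.1, -112.8, 86.7]
tcp_rot: [3.141, 0.001, 0.168]
ft_force: [-11.6, 0.5, 30.5]
opening: 0.003
grip_force: 15.3
t: 33.33
eef_pos: [410.4, -122.8, 237.5]
tcp_rot: [3.138, -0.004, 0.167]
ft_force: [-0.2, 0.1, 0.5]
opening: 0.002
grip_force: 0.0
lock 8.8
prog 8.4
up 8.4
start 8.8
stop 8.9
down 156.3
nan
  return _methods._mean(a, axis=axis, dtype=dtype,
  ret = ret.dtype.type(ret / rcount)
```

View pics/sc6.png

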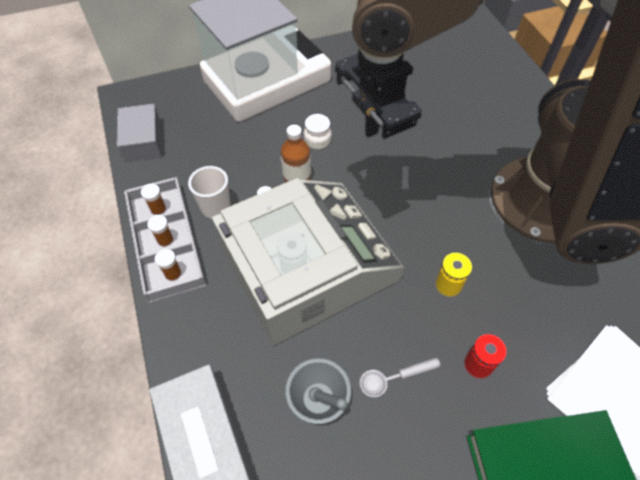

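The scene picture shows the lid flat shut with the jar under the window at (291,250). The other things stand where they were, and the arm is clear. The five keys the wrist camera could measure are back up. The down-arrow reading was not usable, but nothing pressed there. Handing in.

```bash
python3 -c "
from cell import env; print(env.job_done())"
```

```text
the job is handed in; nothing more can be done
None
```

I stood the jar in its holder, shut the lid, pressed lid-lock, programme, up-arrow and start fully down in that order, and handed the job in at about 33 s; no verdict came back.

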